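# Make up two sign-painting kits

## Task

Make up the two kits for the next sign-painting class. In the two-pocket tray stand the tall tin and the empty cup, one to a pocket, either way round; in the three-pocket tray stand the short tin in the middle pocket, with the roll of tape and the sanding block in the two end pockets, either way round. Everything stands upright and flat on its pocket's floor, let go, and the small sign with the wet red star must be neither touched nor shifted.

Things in the scene. Friction and masses are not known exactly. Their poses are not given: they have to be found in the camera images.
- tray_two: Shallow plywood tray with two square pockets in a row along its x axis, 207 x 106 mm outside and 18 mm high, walls, divider and floor 5 mm thick. Fixed to the table (does not move). Origin: centre of its underside, z up. Pocket centres at x = -50.5 and +50.5 mm, y = 0; each pocket is 96 x 96 mm inside, its floor 5 mm above the table.
- tray_three: Shallow plywood tray with three square pockets in a row along its x axis, 308 x 106 mm outside and 18 mm high, walls, dividers and floor 5 mm thick. Fixed to the table (does not move). Origin: centre of its underside, z up. Pocket centres at x = -101, 0 and +101 mm, y = 0; each pocket is 96 x 96 mm inside, its floor 5 mm above the table.
- tall_tin: Closed tall steel paint tin with a white paper band, 64 mm diameter, 100 mm high, 0.25 to 0.5 kg, standing upright. Origin: centre of its underside, z up.
- short_tin: Closed short steel paint tin with a white paper band, 52 mm diameter, 55 mm high, 0.12 to 0.26 kg, standing upright. Origin: centre of its underside, z up.
- tape: Roll of cream masking tape lying flat, a ring of 62 mm outer and 34 mm inner diameter, 38 mm high, 55 to 115 g. Origin: centre of its underside on the ring's axis, z up.
- cup: Empty white paint cup, open at the top, standing upright: 58 mm diameter at the rim, 50 mm at the foot, 72 mm high, 3 mm stiff wall, 30 g. Origin: centre of its underside, z up.
- block: Cork sanding block with a black rubber sole underneath, 60 mm (its x) by 40 mm (its y), 40 mm high, 40 to 85 g. Origin: centre of its underside, z up.
- wet_sign: Small loose wooden plaque lying flat with a wet red star painted on it, 80 x 64 mm, 16 mm high. Not to be touched or moved. Origin: centre of its underside, z up. It and the five things stand between the trays in two rows running left to right (along world y), centres at least 90 mm apart in a row, rows 140 mm apart; the pencil, knife and tin lid between them are under 12 mm high.
Not all that is in view belongs to the job. Leave any blue, pink or purple look-alike of the short_tin alone.

How it is judged:
By the outcome, as a careful person would: the job done as asked, in the order asked, and still so for the second after the job is handed in, with the robot touching nothing.
It also fails if it takes over 128 s, if anything falls off the work surface, if the arm or the gripper's body presses on something with over 40 N, if the wrist force passes 120 N, or if a joint passes its speed limit or range.

## Robot

A 6-joint arm with a two-finger parallel gripper is mounted at the origin on the work surface. World frame = base frame: x ahead of the robot, y to its left, z up, the work surface at z = 0. Lengths are in m, angles in rad, forces in N, time in s.
With the tool pointing down it reaches from about 0.275 to 0.75 m from the base axis. Payload 10.2 kg.
Tool frame: the origin (TCP) lies midway between the tips of the shut fingers; the grasp point (between the pads) lies bot.grasp_offset behind it (bot.grasp_offset is the distance from the TCP to the grasp point, in m); z points along the fingers, y is the line along which they close (so a half turn about z gives the same grasp; the last joint's range is limited). The gripper opens to 88 mm and grips with 3 to 60 N. Pads are 18 mm wide; open, the fingers measure 123 mm over their backs; the gripper's body (75 mm by 187 mm) begins 45 mm behind the grasp point.
Start: joints at [-1.544, 0.313, 1.498, -0, 1.331, -0.223], TCP at [0.13, -0.509, 0.203] pointing down, gripper open.
Joint ranges: [-2.94, 2.94], [-0.97, 2.17], [0.19, 2.56], [-1.23, 4.37], [0.02, 3.11], [-2.88, 2.88]. Speed limits (rad/s): [2.39, 2.39, 3.01, 3.14, 3.14, 3.14].

## Interface

Orientations are given as [roll, pitch, yaw] about the fixed x, y, z axes, in that order (R = Rz(yaw) Ry(pitch) Rx(roll)).
In Python, from workcell import observe, cams, order, bot gives the robot as it stands.
- The arm moves only by the tool arm_command, never from a script. Its argument "series" is a list that holds one entry, the list of rows, each a list of 7 numbers: the turn, a rotation vector about the world's x, y, z normalised to -1 to 1, where 1 is 0.12 rad, then the shift along the world's x, y, z normalised to -1 to 1, where 1 is 0.02 m, then the opening, from -1 (shut) to 1 (fully open). In form: [[[rx, ry, rz, tx, ty, tz, jaw], ...]]. A call has 1 to 8 rows; each row shifts and turns the commanded pose from where the row before left it; what a row does not reach is not made up. A row lasts 1/12 s, in which the tool goes at most 41.7 mm and 7.16 degrees, less where a joint would pass 70% of its speed; a pose out of reach is approached as far as the arm can. A call with a number of a shift or a turn outside -1 to 1 is refused whole. A call with a gripper value outside its range is refused whole. The fingers move at their own pace and stop on an object; "newtons" is the grip in N (left out, the last holds). Time passes only in rows, so rows that do not move let the fingers close. It gives the time, the measured TCP pose, the force, the opening and the grip force at its end, in the units of the state.
- observe(): the state, without advancing time (a new reading comes with each control period).
- cams.snapshot(name): name is "side" or "top" or "wrist"; returns a dict with "frame" (384x512x3 uint8, red, green, blue), "fx", "fy", "cx", "cy" (pixels), "cam_to_world" (4x4, takes a point from camera to world coordinates); the wrist camera has in their place "mount" (4x4, takes a point from camera to tool coordinates, whose origin is the TCP and whose axes are the flange's). Camera axes: x right, y up, looking along -z (the intrinsics and any distortion apply to the point x, -y, -z); pixel columns grow to the right and rows downward; lengths in m; the calibration is good to about 2 mm. A picture is of the moment at which its call begins: read the wrist's pose just before it. There is no depth.
- order.hand_in(): hands the job in; it is judged then, once.
Trained networks look in the newest picture that a camera, given by its name, has taken for a name from the list of things; names that differ only in an ending like _2 or _b are one class to them, and where a whole thing is asked for, a point or a joint stands for the part that bears it (a point fixed in the world has none). Each returns a list of dicts, best first, with "confidence" (0 to 1); they miss things now and then, are a little off and sometimes report something else, mostly with a low value. They report only what shows in the picture. A call takes as long as a camera call. They do not tell look-alikes from the thing itself.
- cams.look_for(label, camera): "pixel" ([row, column] in pixels, amid what is visible of it).
- cams.silhouettes(label, camera): "mask" (384x512 bool, what is visible of it) and "pixel" ([row, column] in pixels, amid what is visible of it).
- cams.mark_of(label, camera): "pixel" ([row, column] in pixels: a listed point, or the origin of a listed thing).
The state is a dict: "t": time; "joint_pos": joint angles; "dq": joint speeds; "joint_efforts": joint torques, N m; "tool_pos": TCP position; "tool_rot": TCP orientation; "contact_force": force on the tool from outside, world axes, zero at the start; "wrist_torque": the same for the moment, N m; "finger_gap": finger opening in m; "gripper_force": force on a finger pad.
Only numpy, scipy, OpenCV 4.12 (cv2) and the standard library are available. Lean on these libraries where they do the work, as an engineer would, in place of code of your own. Each camera call takes 0.05 s, during which the arm holds its last target. There are 200 camera calls.

## Working session

There is one attempt and no reset: what is moved stays moved. The work goes in short steps, Python scripts to look and compute and a tool call to move; the robot and the scene stay as the last step left them, time stands still between calls to the robot, and variables do not carry over. Pictures are saved under pics/ and viewed, at most 14 in all, crops included, and the job is handed in when it is done.

Besides the shell and the picture viewer there is one more tool, called after "Request:" by a JSON object that holds its "method" and its "body". arm_command: Moves the arm, as the interface text tells. Scaled input: -1 to 1 covers 0.02 m each way for a shift and 0.12 rad each way for a turn. Its arguments: {"type":"object","properties":{"series":{"type":"array"},"newtons":{"type":"number"}},"required":["series"]}

```bash
mkdir -p pics; cat > h.py <<'E'
import numpy as np, cv2
from workcell import observe, cams, order, bot
def ray(s,px,pose=None):
    r,c=px
    d=np.array([(c-s['cx'])/s['fx'],-(r-s['cy'])/s['fy'],-1.])
    T=np.array(s['cam_to_world']) if 'cam_to_world' in s else pose@np.array(s['mount'])
    return T[:3,3],T[:3,:3]@d
def at(s,px,z,pose=None):
    o,d=ray(s,px,pose); return o+d*(z-o[2])/d[2]
def meet(r1,r2):
    (o1,d1),(o2,d2)=r1,r2
    A=np.stack([d1,-d2],1); t=np.linalg.lstsq(A,o2-o1,rcond=None)[0]
    p,q=o1+d1*t[0],o2+d2*t[1]; return (p+q)/2,np.linalg.norm(p-q)
def save(n,f): cv2.imwrite('pics/'+n,f[:,:,::-1])
E
python3 - <<'E'
from h import *
o=observe(); print({k:np.round(v,3) for k,v in o.items()}, bot.grasp_offset, [x for x in dir(bot) if x[0]!='_'])
S={n:cams.snapshot(n) for n in('top','side')}
for n in S: save(n+'0.png',S[n]['frame']); print(n,[k for k in S[n]], np.round(S[n]['cam_to_world'],3).tolist(),S[n]['fx'])
for l in ['tray_two','tray_three','tall_tin','short_tin','tape','cup','block','wet_sign']:
    m={}
    for n in S:
        m[n]=cams.mark_of(l,n)
        print(l,n,[(np.round(d['pixel'],1).tolist(),round(d['confidence'],2),np.round(at(S[n],d['pixel'],0)[:2],3).tolist()) for d in m[n][:4]])
    if m['top'] and m['side']:
        p,e=meet(ray(S['top'],m['top'][0]['pixel']),ray(S['side'],m['side'][0]['pixel'])); print('   meet',np.round(p,3),round(e,4))
E
```

```text
{'t': np.float64(0.0), 'joint_pos': array([-1.544,  0.313,  1.498,  0.   ,  1.331, -0.223]), 'dq': array([ 0.001,  0.   ,  0.   ,  0.001,  0.   , -0.   ]), 'joint_efforts': array([-1.0000e-03, -4.0221e+01, -2.5227e+01,  6.9000e-02,  3.5000e-02,
       -0.0000e+00]), 'tool_pos': array([ 0.13 , -0.508,  0.202]), 'tool_rot': array([-3.14, -0.  ,  0.25]), 'contact_force': array([-0.016, -0.078,  0.846]), 'wrist_torque': array([ 0.031, -0.016,  0.03 ]), 'gripper_force': np.float64(0.0), 'finger_gap': np.float64(0.088)} 0.0187 ['IKError', 'grasp_offset']
top ['frame', 'fx', 'fy', 'cx', 'cy', 'cam_to_world'] [[0.024, 0.996, -0.086, 0.523], [-0.999, 0.027, 0.034, 0.018], [0.036, 0.085, 0.996, 1.134], [0.0, 0.0, 0.0, 1.0]] 467.602385661512
side ['frame', 'fx', 'fy', 'cx', 'cy', 'cam_to_world'] [[0.94, 0.213, -0.265, 0.386], [-0.34, 0.599, -0.725, -0.616], [0.004, 0.772, 0.636, 0.564], [0.0, 0.0, 0.0, 1.0]] 394.5813048114281
tray_two top [([245.9, 365.7], 0.92, [0.496, -0.312])]
tray_two side [([338.9, 266.7], 0.84, [0.505, -0.314])]
   meet [ 0.5   -0.313 -0.   ] 0.01
tray_three top [([226.2,
[... 570 characters left out ...]
61, -0.005]), ([172.8, 312.9], 0.63, [0.758, 0.049]), ([222.9, 338.2], 0.62, [0.733, -0.124])]
   meet [ 0.795  0.053 -0.079] 0.034
tape top [([261.3, 239.3], 0.88, [0.452, -0.005])]
tape side [([216.5, 190.0], 0.65, [0.451, -0.003])]
   meet [ 0.451 -0.005  0.002] 0.001
cup top [([189.7, 290.3], 0.84, [0.628, -0.125])]
cup side [([236.8, 296.6], 0.69, [0.637, -0.131])]
   meet [ 0.633 -0.127 -0.003] 0.0099
block top [([180.3, 184.8], 0.91, [0.644, 0.132])]
block side [([163.4, 257.4], 0.88, [0.646, 0.129])]
   meet [ 0.646  0.132 -0.002] 0.0032
wet_sign top [([257.5, 283.8], 0.73, [0.463, -0.112])]
wet_sign side [([251.1, 211.2], 0.72, [0.469, -0.111])]
   meet [ 0.466 -0.112  0.003] 0.0054
```

View pics/top0.png

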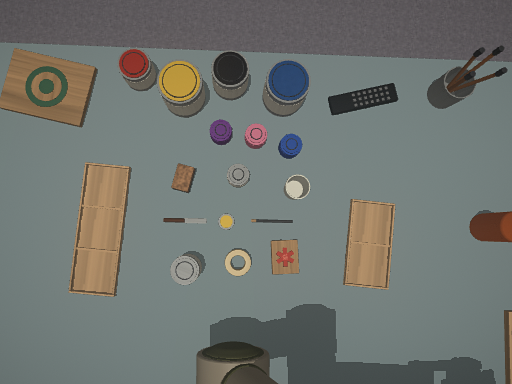

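View pics/side0.png

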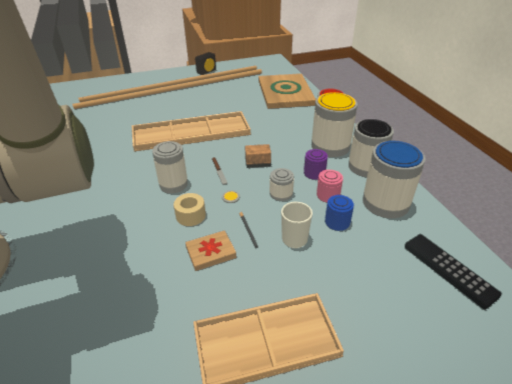

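The top view shows tall tin (270,185), tape (262,238), wet sign (257,285), block (178,183), grey short tin (175,238), cup (187,297), tray_three at left (229,101) and tray_two at right (244,370). The blue, pink and purple look-alikes are behind, near row 130-145. The side view agrees. Next I fit the known shapes to the masks from both views, with height left free.

```bash
cat >> h.py <<'E'
from scipy.optimize import minimize
def proj(s,P):
    T=np.linalg.inv(np.array(s['cam_to_world'])); q=P@T[:3,:3].T+T[:3,3]
    return np.stack([s['cx']+s['fx']*q[:,0]/-q[:,2], s['cy']-s['fy']*q[:,1]/-q[:,2]],1)
a=np.linspace(0,2*np.pi,40,endpoint=False); C=np.stack([np.cos(a),np.sin(a)],1)
B=np.array([[1,1],[1,-1],[-1,-1],[-1,1]])
SH={'tray_two':(B*[.1035,.053],)*2,'tray_three':(B*[.154,.053],)*2,'tall_tin':(C*.032,)*2,'short_tin':(C*.026,)*2,'tape':(C*.031,)*2,'cup':(C*.025,C*.029),'block':(B*[.03,.02],)*2,'wet_sign':(B*[.04,.032],)*2}
def pts(l,p):
    x,y,w,h=p; R=np.array([[np.cos(w),-np.sin(w)],[np.sin(w),np.cos(w)]])
    return np.concatenate([np.c_[b@R.T+[x,y],np.full(len(b),z)] for b,z in zip(SH[l],(0,h))])
def fit(l,views,p0,K=4):
    def cost(p):
        c=0
        for s,m in views:
            u=(proj(s,pts(l,p))+.5)*K-.5
            M=np.zeros((384*K,512*K),np.uint8); cv2.fillConvexPoly(M,cv2.convexHull((u*16).astype(np.int32)),1,shift=4)
            M=cv2.resize(M.astype(np.float32),(512,384),interpolation=cv2.INTER_AREA)
            c+=1-np.minimum(M,m).sum()/np.maximum(M,m).sum()
        return c
    best=None
    for w in ([p0[2]] if len(SH[l][0])>4 else [p0[2],p0[2]+.25,p0[2]-.25]):
        q=np.array([p0[0],p0[1],w,p0[3]]); S=np.array([q]+[q+d for d in np.diag([.01,.01,.12,.012])])
        r=minimize(cost,q,method='Nelder-Mead',options=dict(initial_simplex=S,maxiter=150,xatol=1e-4,fatol=1e-5))
        if best is None or r.fun<best.fun: best=r
    return best
E
cat > m.py <<'E'
from h import *
S={n:cams.snapshot(n) for n in('top','side')}
P0={'tray_two':(.5,-.313,1.5,.018),'tray_three':(.529,.328,1.5,.018),'tall_tin':(.431,.111,0,.1),'short_tin':(.659,-.002,0,.055),'tape':(.451,-.005,0,.038),'cup':(.633,-.127,0,.072),'block':(.646,.132,1.4,.04),'wet_sign':(.466,-.112,1.6,.016)}
for l,p in P0.items():
    V=[]
    for n in S:
        ms=cams.silhouettes(l,n); e=proj(S[n],np.array([[p[0],p[1],p[3]/2]]))[0]
        ms=[m for m in ms if np.hypot(*(np.array(m['pixel'])[::-1]-e))<15]
        if ms: V.append((S[n],np.array(ms[0]['mask'],np.float32)))
        else: print('miss',l,n)
    if not V: continue
    for vv in [V]+[[v] for v in V]:
        r=fit(l,vv,p) if vv is V else None
        if r: print(l,np.round(r.x,4),round(r.fun/len(vv),3))
E
time python3 m.py
```

```text
tray_two [ 0.5019 -0.3173  3.0598  0.0166] 0.028
tray_three [ 0.5236  0.3288 -0.0745  0.0152] 0.055
tall_tin [0.4366 0.1173 0.0008 0.0948] 0.045
short_tin [0.6562 0.0056 0.0879 0.051 ] 0.087
tape [ 0.4518  0.0008 -0.0016  0.0359] 0.189
cup [ 0.6291 -0.133   0.1674  0.0708] 0.092
block [ 0.6477  0.1345 -0.2673  0.038 ] 0.085
wet_sign [ 0.4657 -0.11    1.97    0.0096] 0.277
real	0m26.652s
user	0m42.351s
sys	0m20.729s
```

Request:
{"method": "arm_command", "body": {"series": [[[0,0,-0.11,0.58,0.97,0.15,1],[0,0,-0.11,0.58,0.97,0.15,1],[0,0,-0.11,0.58,0.97,0.15,1],[0,0,-0.11,0.58,0.97,0.15,1],[0,0,-0.11,0.58,0.97,0.15,1],[0,0,-0.11,0.58,0.97,0.15,1],[0,0,-0.11,0.58,0.97,0.15,1],[0,0,-0.11,0.58,0.97,0.15,1]]], "newtons": 20}}

```text
t: 2.47
tool_pos: [0.223, -0.3525, 0.2271]
tool_rot: [3.141, -0.0, 0.143]
contact_force: [0.4, 0.4, 0.2]
finger_gap: 0.0883
gripper_force: 0.0
```

Request:
{"method": "arm_command", "body": {"series": [[[0,0,-0.11,0.58,0.97,0.15,1],[0,0,-0.11,0.58,0.97,0.15,1],[0,0,-0.11,0.58,0.97,0.15,1],[0,0,-0.11,0.58,0.97,0.15,1],[0,0,-0.11,0.58,0.97,0.15,1],[0,0,-0.11,0.58,0.97,0.15,1],[0,0,-0.11,0.58,0.97,0.15,1],[0,0,-0.11,0.58,0.97,0.15,1]]]}}

```text
t: 3.13
tool_pos: [0.3158, -0.1973, 0.2512]
tool_rot: [3.141, -0.0, 0.038]
contact_force: [0.3, -0.8, -0.7]
finger_gap: 0.0879
gripper_force: 0.0
```

Request:
{"method": "arm_command", "body": {"series": [[[0,0,-0.11,0.58,0.97,0.15,1],[0,0,-0.11,0.58,0.97,0.15,1],[0,0,-0.11,0.58,0.97,0.15,1],[0,0,-0.11,0.58,0.97,0.15,1],[0,0,-0.11,0.58,0.97,0.15,1],[0,0,-0.11,0.58,0.97,0.15,1],[0,0,-0.11,0.58,0.97,0.15,1],[0,0,-0.11,0.58,0.97,0.15,1]]]}}

```text
t: 3.8
tool_pos: [0.4086, -0.042, 0.2752]
tool_rot: [3.141, -0.0, -0.068]
contact_force: [-0.3, -1.1, 0.1]
finger_gap: 0.088
gripper_force: 0.0
```

Request:
{"method": "arm_command", "body": {"series": [[[0,0,-0.11,0.5,0.97,0,1],[0,0,0,0,0.5,0,1],[0,0,0,0,0,0,1],[0,0,0,0,0,0,1]]]}}

```text
t: 4.13
tool_pos: [0.4178, -0.0139, 0.2748]
tool_rot: [3.141, 0.0, -0.079]
contact_force: [-0.1, -0.3, 0.5]
finger_gap: 0.0881
gripper_force: 0.0
```

```bash
cat >> h.py <<'E'
from scipy.spatial.transform import Rotation as Ro
def pose():
    o=observe(); T=np.eye(4); T[:3,:3]=Ro.from_euler('xyz',o['tool_rot']).as_matrix(); T[:3,3]=o['tool_pos']; return T
def wrist():
    T=pose(); s=dict(cams.snapshot('wrist')); s['cam_to_world']=T@np.array(s['mount']); return s
E
python3 - <<'E'
from h import *
s=wrist(); save('w1.png',s['frame']); o=observe(); print(o['t'],np.round(o['tool_pos'],4),np.round(o['tool_rot'],3)); print(np.round(s['mount'],3).tolist(),s['fx'])
for l,z in [('tall_tin',0),('tape',0),('short_tin',0),('cup',0),('block',0),('wet_sign',0)]:
    print(l,[(np.round(d['pixel']).tolist(),round(d['confidence'],2),np.round(at(s,d['pixel'],0)[:2],3).tolist()) for d in cams.mark_of(l,'wrist')[:3]])
E
```

```text
4.1833 [ 0.4178 -0.0143  0.2749] [ 3.141  0.    -0.08 ]
[[-0.0, 0.954, 0.3, 0.078], [1.0, -0.0, 0.001, 0.0], [0.001, 0.3, -0.954, -0.181], [0.0, 0.0, 0.0, 1.0]] 341.3944813452554
tall_tin [([136.0, 154.0], 0.69, [0.44, 0.117]), ([102.0, 324.0], 0.63, [0.466, -0.111])]
tape [([117.0, 239.0], 0.76, [0.455, 0.001])]
short_tin []
cup []
block []
wet_sign [([102.0, 324.0], 0.84, [0.466, -0.11]), ([137.0, 154.0], 0.57, [0.439, 0.117])]
```

The wrist view agrees with the fits: tall tin (0.437, 0.117), tape (0.453, 0.001), sign (0.466, -0.11). Next is the tall tin.

Request:
{"method": "arm_command", "body": {"series": [[[0,0,0,0.14,0.94,0,1],[0,0,0,0.14,0.94,0,1],[0,0,0,0.14,0.94,0,1],[0,0,0,0.14,0.94,-0.3,1],[0,0,0,0.14,0.94,-0.6,1],[0,0,0,0.14,0.94,-0.9,1],[0,0,0,0.14,0.9,-0.9,1],[0,0,0,0,0,-0.9,1]]], "newtons": 30}}

```text
t: 5.15
tool_pos: [0.4379, 0.119, 0.2021]
tool_rot: [-3.141, -0.0, -0.078]
contact_force: [0.5, 0.4, -0.6]
finger_gap: 0.0881
gripper_force: 0.0
```

Request:
{"method": "arm_command", "body": {"series": [[[0,0,0,0,0,-0.9,1],[0,0,0,0,0,-0.9,1],[0,0,0,0,0,-0.9,1],[0,0,0,0,0,-0.9,1],[0,0,0,0,0,-0.9,1],[0,0,0,0,0,-0.9,1],[0,0,0,0,0,-0.9,1],[0,0,0,0,0,-0.9,1]]]}}

```text
t: 5.82
tool_pos: [0.4378, 0.1168, 0.0581]
tool_rot: [3.142, -0.0, -0.081]
contact_force: [0.7, -0.7, 0.5]
finger_gap: 0.0879
gripper_force: 0.0
```

Request:
{"method": "arm_command", "body": {"series": [[[0,0,0,0,0,0,1],[0,0,0,0,0,0,-1],[0,0,0,0,0,0,-1],[0,0,0,0,0,0,-1],[0,0,0,0,0,0,-1],[0,0,0,0,0,0,-1]]]}}

```text
t: 6.32
tool_pos: [0.4384, 0.1169, 0.0598]
tool_rot: [3.141, -0.002, -0.08]
contact_force: [-0.1, -1.9, 5.0]
finger_gap: 0.0612
gripper_force: 30.0
```

Request:
{"method": "arm_command", "body": {"series": [[[0,0,0,0,0,0.5,-1],[0,0,0,0,0,0.9,-1],[0,0,0,0,0,0.9,-1],[0,0,0,0,0,0.9,-1],[0,0,0,0,0,0.9,-1],[0,0,0,0,-0.3,0.9,-1],[0,0,0,0,-0.6,0.5,-1],[0,0,0,0,-0.9,0,-1]]]}}

```text
t: 6.98
tool_pos: [0.4384, 0.0814, 0.1709]
tool_rot: [-3.141, -0.003, -0.079]
contact_force: [-0.2, 0.0, -3.4]
finger_gap: 0.0614
gripper_force: 30.0
```

Request:
{"method": "arm_command", "body": {"series": [[[0,0,0,0,-0.98,0,-1],[0,0,0,0,-0.98,0,-1],[0,0,0,0,-0.98,0,-1],[0,0,0,0,-0.98,0,-1],[0,0,0,0,-0.98,0,-1],[0,0,0,0,-0.98,0,-1],[0,0,0,0,-0.98,0,-1],[0,0,0,0,-0.98,0,-1]]]}}

```text
t: 7.65
tool_pos: [0.4373, -0.0765, 0.1688]
tool_rot: [-3.141, 0.001, -0.08]
contact_force: [0.2, 0.4, -3.3]
finger_gap: 0.0611
gripper_force: 30.0
```

Request:
{"method": "arm_command", "body": {"series": [[[0,0,0,0.1,-0.98,0,-1],[0,0,0,0.1,-0.98,0,-1],[0,0,0,0.1,-0.98,0,-1],[0,0,0,0.1,-0.98,0,-1],[0,0,0,0.1,-0.98,0,-1],[0,0,0,0.1,-0.98,0,-1],[0,0,0,0.1,-0.9,0,-1],[0,0,0,0,-0.6,0,-1]]]}}

```text
t: 8.32
tool_pos: [0.4517, -0.2246, 0.1686]
tool_rot: [-3.141, 0.0, -0.081]
contact_force: [-0.1, -1.4, -3.4]
finger_gap: 0.061
gripper_force: 30.0
```

```bash
python3 - <<'E'
from h import *
s=wrist(); save('w2.png',s['frame']); o=observe(); print(o['t'],np.round(o['tool_pos'],4),np.round(o['tool_rot'],3),o['finger_gap'],o['gripper_force'])
for l in ['tray_two','tall_tin']: 
    print(l,[(np.round(d['pixel']).tolist(),round(d['confidence'],2),np.round(at(s,d['pixel'],0)[:2],3).tolist()) for d in cams.mark_of(l,'wrist')[:3]])
f=s['frame'].copy()
for p in [(.502,-.317,.02)]:
    for c in pts('tray_two',(.502,-.317,-.082,.018)):
        u=proj(s,c[None])[0]; cv2.circle(f,tuple(int(x) for x in u),3,(255,0,0) if c[2]==0 else (0,0,255),-1)
save('w2b.png',f)
E
```

```text
8.3667 [ 0.4515 -0.2259  0.1686] [ 3.141  0.    -0.082] 0.061422353121149534 29.996487200260162
tray_two [([104.0, 342.0], 0.86, [0.503, -0.318])]
tall_tin [([189.0, 251.0], 0.93, [0.422, -0.22])]
```

View pics/w2b.png

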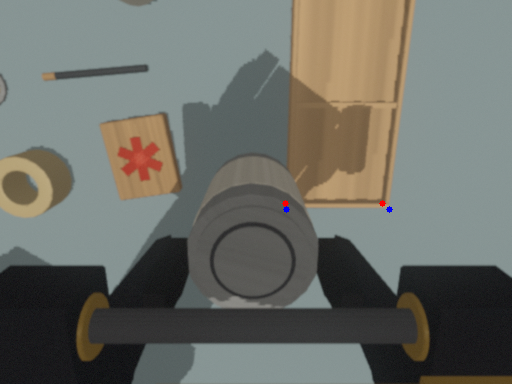

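The wrist view shows the tin held at (260,252). The tray's near corners at (203,389) and (205,290) match the projected fit to about 3 mm. I go on to the pocket.

Request:
{"method": "arm_command", "body": {"series": [[[0,0,0,0,-0.7,0,-1],[0,0,0,0,-0.9,0,-1],[0,0,0,0,-0.9,0,-1],[0,0,0,0.1,-0.9,0,-1],[0,0,0,0,-0.7,0,-1],[0,0,0,0,-0.2,-0.3,-1],[0,0,0,0,0,-0.8,-1],[0,0,0,0,0,-0.8,-1]]]}}

```text
t: 9.13
tool_pos: [0.4538, -0.3091, 0.1303]
tool_rot: [3.141, -0.0, -0.08]
contact_force: [0.3, 0.9, -3.5]
finger_gap: 0.0611
gripper_force: 30.0
```

Request:
{"method": "arm_command", "body": {"series": [[[0,0,0,0,0,-0.8,-1],[0,0,0,0,0,-0.8,-1],[0,0,0,0,0,-0.8,-1],[0,0,0,0,0,-0.5,-1],[0,0,0,0,0,0,-1],[0,0,0,0,0,0,-1]]]}}

```text
t: 9.63
tool_pos: [0.4538, -0.309, 0.0729]
tool_rot: [-3.141, 0.0, -0.08]
contact_force: [-0.1, 0.5, -3.3]
finger_gap: 0.0615
gripper_force: 30.0
```

Request:
{"method": "arm_command", "body": {"series": [[[0,0,0,0,-0.15,-0.15,-1],[0,0,0,0,0,-0.12,-1],[0,0,0,0,0,-0.08,-1],[0,0,0,0,0,-0.05,-1],[0,0,0,0,0,0,-1]]]}}

```text
t: 10.05
tool_pos: [0.4538, -0.3124, 0.065]
tool_rot: [3.141, -0.0, -0.08]
contact_force: [0.4, -0.3, -3.9]
finger_gap: 0.0613
gripper_force: 30.0
```

Request:
{"method": "arm_command", "body": {"series": [[[0,0,0,0,0,-0.05,-1],[0,0,0,0,0,-0.05,-1],[0,0,0,0,0,0,-1]]]}}

```text
t: 10.3
tool_pos: [0.4542, -0.3127, 0.0646]
tool_rot: [3.14, -0.001, -0.08]
contact_force: [-3.7, 2.8, 11.8]
finger_gap: 0.0616
gripper_force: 30.0
```

Request:
{"method": "arm_command", "body": {"series": [[[0,0,0,0,0,0,1],[0,0,0,0,0,0,1],[0,0,0,0,0,0,1],[0,0,0,0,0,0.6,1],[0,0,0,0,0,0.9,1],[0,0,0,0,0,1,1],[0,0,0,0,0,1,1],[0,0,0,0,0,1,1]]]}}

```text
t: 10.97
tool_pos: [0.4538, -0.3122, 0.1538]
tool_rot: [-3.142, 0.0, -0.08]
contact_force: [-0.7, -0.6, -0.7]
finger_gap: 0.0883
gripper_force: 0.0
```

Request:
{"method": "arm_command", "body": {"series": [[[0,0,0,0.8,0.8,0.9,1],[0,0,0,0.9,0.9,0.6,1],[0,0,0,0.9,0.9,0,1],[0,0,0,0.9,0.9,0,1],[0,0,0,0.9,0.9,0,1],[0,0,0,0.9,0.9,0,1],[0,0,0,0.9,0.9,0,1],[0,0,0,0.5,0.7,0,1]]]}}

```text
t: 11.63
tool_pos: [0.5891, -0.1727, 0.1827]
tool_rot: [-3.141, -0.0, -0.079]
contact_force: [-0.5, -0.8, -0.2]
finger_gap: 0.0883
gripper_force: 0.0
```

```bash
cat > w.py <<'E'
from h import *
import sys
s=wrist(); o=observe(); print(round(o['t'],2),np.round(o['tool_pos'],4),np.round(o['tool_rot'],3))
for l in sys.argv[2:]:
    print(l,[(np.round(d['pixel']).tolist(),round(d['confidence'],2),np.round(at(s,d['pixel'],0)[:2],3).tolist()) for d in cams.mark_of(l,'wrist')[:4]])
save(sys.argv[1]+'.png',s['frame'])
E
python3 w.py w3 cup tall_tin short_tin
```

```text
11.68 [ 0.5899 -0.1707  0.1826] [-3.14e+00 -1.00e-03 -7.70e-02]
cup [([126.0, 210.0], 0.63, [0.628, -0.131])]
tall_tin []
short_tin [([107.0, 76.0], 0.95, [0.658, 0.006]), ([4.0, 96.0], 0.94, [0.751, -0.036]), ([16.0, 184.0], 0.67, [0.735, -0.118]), ([1.0, 7.0], 0.55, [0.76, 0.048])]
```

View pics/w3.png

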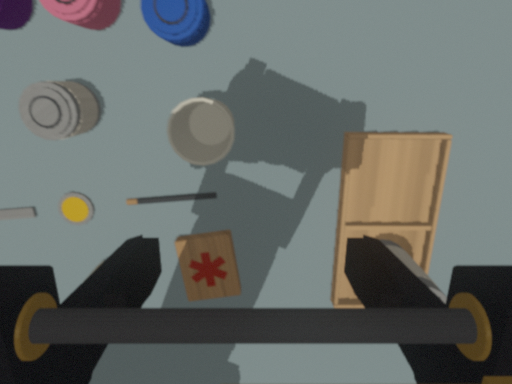

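The cup stands at (0.6285, -0.132), centred at pixel (130,202), and the sign is unmoved. Next is the cup.

Request:
{"method": "arm_command", "body": {"series": [[[0,0,0,0.8,0.8,0,1],[0,0,0,0.8,0.8,0,1],[0,0,0,0.35,0.35,-0.4,1],[0,0,0,0,0,-0.8,1],[0,0,0,0,0,-0.8,1],[0,0,0,0,0,-0.8,1],[0,0,0,0,0,-0.8,1],[0,0,0,0,0,-0.8,1]]], "newtons": 8}}

```text
t: 12.5
tool_pos: [0.6259, -0.1364, 0.0936]
tool_rot: [3.141, 0.001, -0.081]
contact_force: [0.4, -0.0, -0.2]
finger_gap: 0.0881
gripper_force: 0.0
```

Request:
{"method": "arm_command", "body": {"series": [[[0,0,0,0,0,-0.8,1],[0,0,0,0,0,-0.8,1],[0,0,0,0,0,-0.8,1],[0,0,0,0,0,-0.6,1],[0,0,0,0,0,0,1],[0,0,0,0,0,0,-1],[0,0,0,0,0,0,-1],[0,0,0,0,0,0,-1]]]}}

```text
t: 13.17
tool_pos: [0.6273, -0.1357, 0.036]
tool_rot: [3.141, -0.002, -0.08]
contact_force: [0.4, 0.3, -0.2]
finger_gap: 0.0705
gripper_force: 0.0
```

Request:
{"method": "arm_command", "body": {"series": [[[0,0,0,0,0,0,-1],[0,0,0,0,0,0,-1],[0,0,0,0,0,0,-1]]]}}

```text
t: 13.42
tool_pos: [0.6275, -0.1356, 0.0363]
tool_rot: [3.141, -0.002, -0.08]
contact_force: [-0.4, 0.4, 2.5]
finger_gap: 0.0508
gripper_force: 0.8
```

Request:
{"method": "arm_command", "body": {"series": [[[0,0,0,0,0,0,-1],[0,0,0,0,0,0,-1]]]}}

```text
t: 13.58
tool_pos: [0.6269, -0.1353, 0.0351]
tool_rot: [3.142, -0.0, -0.08]
contact_force: [0.0, -0.5, -0.4]
finger_gap: 0.0369
gripper_force: 0.1
```

The fingers went past the cup, so I look.

```bash
python3 w.py w4 cup; python3 - <<'E'
from h import *
s=cams.snapshot('side'); f=s['frame']; w=cv2.imread('pics/w4.png')
save('s4.png',np.hstack([cv2.resize(f[100:320,180:420],(480,440)),cv2.resize(w[:,:,::-1],(320,240))[ :240].repeat(1,0) if 0 else cv2.copyMakeBorder(cv2.resize(w[:,:,::-1],(320,240)),0,200,0,0,cv2.BORDER_CONSTANT)]))
E
```

```text
13.63 [ 0.6267 -0.1352  0.0349] [-3.142  0.    -0.08 ]
cup [([203.0, 250.0], 0.72, [0.629, -0.133])]
```

View pics/s4.png

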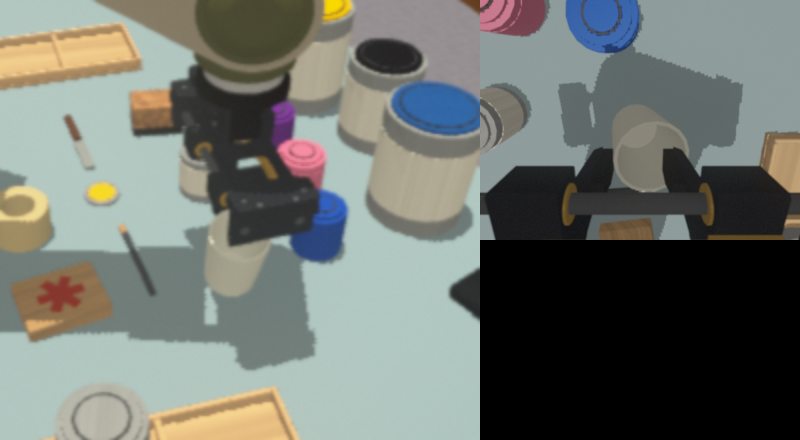

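```bash
python3 - <<'E'
from h import *
s=wrist(); f=s['frame'].copy(); o=observe(); print(o['t'],o['finger_gap'],o['gripper_force'],o['contact_force'])
for x,y,col in [(.6285,-.132,(255,0,0)),(.6267,-.1352,(0,0,255))]:
  for z,r in((0,.025),(.072,.029)):
    u=proj(s,np.c_[C*r+[x,y],np.full(40,z)]); cv2.polylines(f,[u.astype(np.int32)],True,col,1)
R=pose(); 
for sgn in(1,-1):
  for d in (0,-.0187):
    p=(R@[0,sgn*o['finger_gap']/2,d,1])[:3]; cv2.circle(f,tuple(int(v) for v in proj(s,p[None])[0]),3,(0,255,0),-1)
save('w5.png',cv2.resize(f[120:360,130:390],(780,720))[:600])
E
```

```text
13.7833 0.02095202313170017 0.09216165696670942 [-0.13511321  1.01195474  0.57557478]
```

View pics/w5.png

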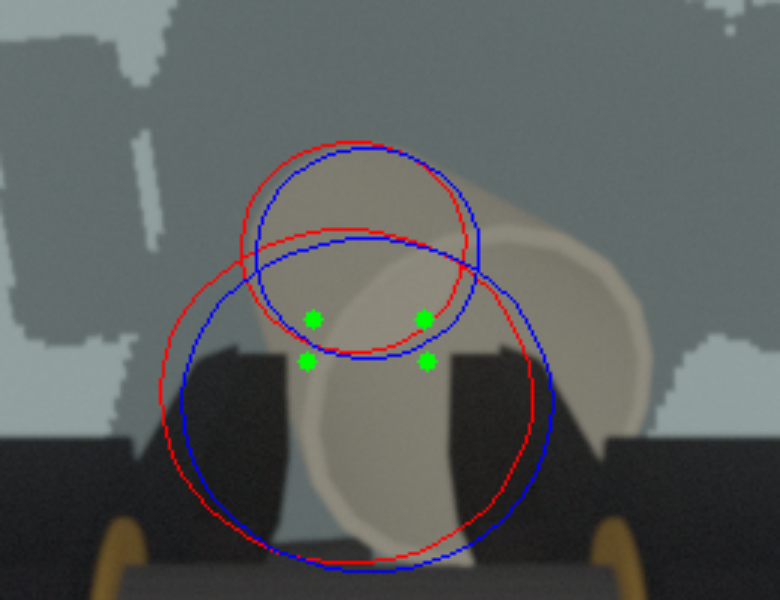

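Request:
{"method": "arm_command", "body": {"series": [[[0,0,0,0,0,0,-0.6]]]}}

```text
t: 13.87
tool_pos: [0.6267, -0.1353, 0.0348]
tool_rot: [-3.142, 0.0, -0.08]
contact_force: [0.5, 0.9, -0.0]
finger_gap: 0.018
gripper_force: 0.1
```

```bash
python3 - <<'E'
from h import *
a=cams.snapshot('side')['frame'][170:310,240:380]; b=cams.snapshot('wrist')['frame'][150:290,190:330]; o=observe(); print(o['t'],o['finger_gap'],o['gripper_force'],o['contact_force'])
save('c6.png',np.hstack([cv2.resize(x,(400,400),interpolation=cv2.INTER_CUBIC) for x in (a,b)]))
E
```

```text
13.9667 0.017764637174483455 0.09422272545634769 [-0.57882164 -0.1380193  -0.0641135 ]
```

View pics/c6.png

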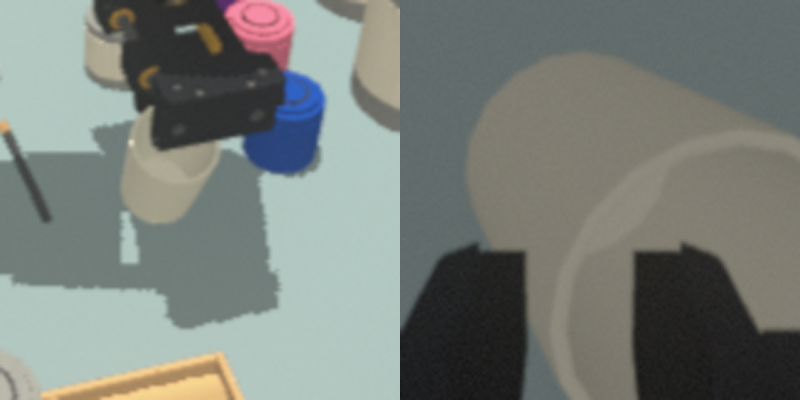

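The -y finger is now inside the cup and the +y finger outside. The cup has tilted, and its +y wall lies between the pads. Pinching that wall is a sound grasp, so I close gently.

Request:
{"method": "arm_command", "body": {"series": [[[0,0,0,0,0,0,-0.7],[0,0,0,0,0,0,-0.8],[0,0,0,0,0,0,-0.9],[0,0,0,0,0,0,-1],[0,0,0,0,0,0,-1],[0,0,0,0,0,0,-1]]], "newtons": 10}}

```text
t: 14.47
tool_pos: [0.6268, -0.1353, 0.0349]
tool_rot: [-3.142, 0.0, -0.08]
contact_force: [-0.4, -0.3, -0.9]
finger_gap: 0.005
gripper_force: 9.5
```

```bash
python3 - <<'E'
from h import *
a=cams.snapshot('side')['frame'][170:310,240:380]; b=cams.snapshot('wrist')['frame'][110:310,150:350]; o=observe(); print(o['t'],o['finger_gap'],o['gripper_force'],o['contact_force'])
save('c7.png',np.hstack([cv2.resize(x,(400,400),interpolation=cv2.INTER_CUBIC) for x in (a,b)]))
E
```

```text
14.5667 0.004583813770015077 9.478383982786909 [-0.50493403  0.41033189 -0.23593184]
```

View pics/c7.png

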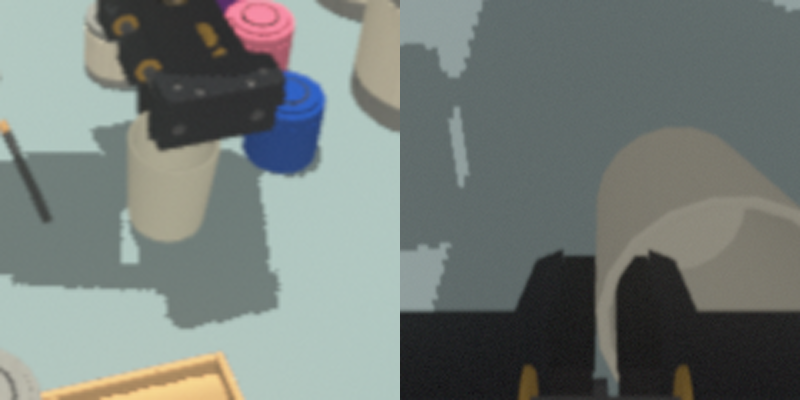

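The wall is pinched (9.5 N) and the cup stands close to upright. I lift it and carry it to the far pocket.

Request:
{"method": "arm_command", "body": {"series": [[[0,0,0,0,0,0.3,-1],[0,0,0,0,0,0.6,-1],[0,0,0,0,0,0.8,-1],[0,0,0,0,0,0.8,-1],[0,0,0,-0.2,-0.4,0.8,-1],[0,0,0,-0.4,-0.8,0.6,-1],[0,0,0,-0.4,-0.9,0,-1],[0,0,0,-0.4,-0.9,0,-1]]]}}

```text
t: 15.23
tool_pos: [0.599, -0.1961, 0.1152]
tool_rot: [3.14, -0.003, -0.08]
contact_force: [0.2, -1.1, -1.2]
finger_gap: 0.0048
gripper_force: 9.5
```

Request:
{"method": "arm_command", "body": {"series": [[[0,0,0,-0.4,-0.9,0,-1],[0,0,0,-0.4,-0.9,0,-1],[0,0,0,-0.4,-0.9,0,-1],[0,0,0,-0.4,-0.9,0,-1],[0,0,0,-0.4,-0.9,0,-1],[0,0,0,-0.2,-0.5,0,-1],[0,0,0,0,0,0,-1],[0,0,0,0,0,0,-1]]]}}

```text
t: 15.9
tool_pos: [0.555, -0.2952, 0.1135]
tool_rot: [3.142, -0.001, -0.081]
contact_force: [0.5, 0.4, -0.3]
finger_gap: 0.0046
gripper_force: 9.5
```

```bash
python3 w.py w8 cup tray_two; python3 - <<'E'
from h import *
a=cams.snapshot('side'); c=a['frame'][230:384,180:360]; o=observe(); print(o['t'],o['finger_gap'],o['gripper_force'])
save('c8.png',np.hstack([cv2.resize(c,(468,400),interpolation=cv2.INTER_CUBIC),cv2.copyMakeBorder(cv2.imread('pics/w8.png')[110:384,140:470,::-1],0,126,0,0,cv2.BORDER_CONSTANT)]))
E
```

```text
15.95 [ 0.5552 -0.2946  0.1133] [-3.141 -0.    -0.08 ]
cup [([213.0, 287.0], 0.75, [0.517, -0.324])]
tray_two []
16.1 0.004638861953578625 9.478576846886426
```

View pics/c8.png

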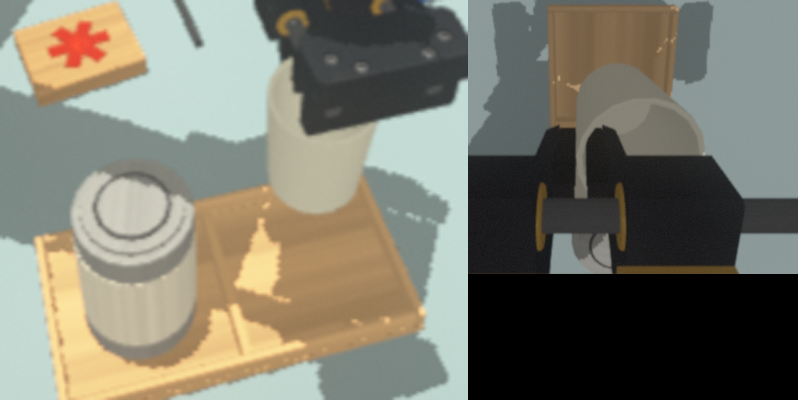

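The cup hangs upright over the far pocket, and the tall tin stands in the near one. I lower the cup.

Request:
{"method": "arm_command", "body": {"series": [[[0,0,0,0.2,-0.2,-0.5,-1],[0,0,0,0,0,-0.8,-1],[0,0,0,0,0,-0.8,-1],[0,0,0,0,0,-0.7,-1],[0,0,0,0,0,-0.4,-1],[0,0,0,0,0,-0.2,-1],[0,0,0,0,0,-0.1,-1],[0,0,0,0,0,0,-1]]]}}

```text
t: 16.77
tool_pos: [0.559, -0.2993, 0.0429]
tool_rot: [3.141, -0.0, -0.08]
contact_force: [0.4, -0.2, -0.8]
finger_gap: 0.0045
gripper_force: 9.5
```

Request:
{"method": "arm_command", "body": {"series": [[[0,0,0,0,0,-0.05,-1],[0,0,0,0,0,0,-1]]]}}

```text
t: 16.93
tool_pos: [0.559, -0.2995, 0.0425]
tool_rot: [3.141, -0.001, -0.08]
contact_force: [-0.3, 0.9, -0.5]
finger_gap: 0.0049
gripper_force: 9.5
```

Request:
{"method": "arm_command", "body": {"series": [[[0,0,0,0,0,-0.07,-1],[0,0,0,0,0,0,-1],[0,0,0,0,0,0,-1]]]}}

```text
t: 17.18
tool_pos: [0.5588, -0.2994, 0.0407]
tool_rot: [3.141, -0.0, -0.08]
contact_force: [-0.2, -0.5, 0.3]
finger_gap: 0.0049
gripper_force: 9.5
```

Request:
{"method": "arm_command", "body": {"series": [[[0,0,0,0,0,-0.06,-1],[0,0,0,0,0,0,-1]]]}}

```text
t: 17.35
tool_pos: [0.5587, -0.2993, 0.0392]
tool_rot: [-3.142, 0.0, -0.08]
contact_force: [0.0, -0.1, 0.4]
finger_gap: 0.0042
gripper_force: 9.5
```

Request:
{"method": "arm_command", "body": {"series": [[[0,0,0,0,0,-0.06,-1],[0,0,0,0,0,0,-1]]]}}

```text
t: 17.52
tool_pos: [0.5587, -0.2993, 0.0379]
tool_rot: [-3.141, 0.0, -0.08]
contact_force: [0.5, -0.1, -0.0]
finger_gap: 0.0046
gripper_force: 9.5
```

Request:
{"method": "arm_command", "body": {"series": [[[0,0,0,0,0,-0.08,-1],[0,0,0,0,0,0,-1]]]}}

```text
t: 17.68
tool_pos: [0.5587, -0.2992, 0.0362]
tool_rot: [-3.141, 0.0, -0.08]
contact_force: [-1.3, -0.0, -0.3]
finger_gap: 0.0045
gripper_force: 9.5
```

Request:
{"method": "arm_command", "body": {"series": [[[0,0,0,0,0,-0.08,-1],[0,0,0,0,0,0,-1]]]}}

```text
t: 17.85
tool_pos: [0.5587, -0.2992, 0.0346]
tool_rot: [-3.141, 0.0, -0.08]
contact_force: [-0.3, 0.2, -0.7]
finger_gap: 0.0043
gripper_force: 9.5
```

```bash
python3 - <<'E'
from h import *
S={n:cams.snapshot(n) for n in('side','top')}
o=observe(); print(o['t'],o['tool_pos'],o['contact_force'])
d=[cams.mark_of('cup',n) for n in S]
print([[(np.round(e['pixel']),round(e['confidence'],2)) for e in q[:2]] for q in d])
if d[0] and d[1]: print(meet(ray(S['side'],d[0][0]['pixel']),ray(S['top'],d[1][0]['pixel'])))
print(at(S['side'],d[0][0]['pixel'],.005))
E
```

```text
17.95 [ 0.55874157 -0.29932776  0.03486997] [-0.62305083  1.41088412 -0.90555131]
[[(array([328., 300.]), 0.78)], []]
[ 0.56015858 -0.31739232  0.005     ]
```

Request:
{"method": "arm_command", "body": {"series": [[[0,0,0,0,0,-0.1,-1],[0,0,0,0,0,0,-1]]]}}

```text
t: 18.22
tool_pos: [0.5587, -0.2992, 0.0326]
tool_rot: [-3.141, 0.0, -0.08]
contact_force: [0.0, 0.5, -1.2]
finger_gap: 0.0042
gripper_force: 9.5
```

Request:
{"method": "arm_command", "body": {"series": [[[0,0,0,0,0,-0.1,-1],[0,0,0,0,0,0,-1]]]}}

```text
t: 18.38
tool_pos: [0.5586, -0.2992, 0.0305]
tool_rot: [-3.141, 0.0, -0.08]
contact_force: [0.1, 0.5, -1.2]
finger_gap: 0.0045
gripper_force: 9.5
```

Request:
{"method": "arm_command", "body": {"series": [[[0,0,0,0,0,-0.1,-1],[0,0,0,0,0,0,-1]]]}}

```text
t: 18.55
tool_pos: [0.559, -0.2989, 0.0291]
tool_rot: [-3.141, -0.0, -0.08]
contact_force: [0.2, 2.4, 3.2]
finger_gap: 0.0047
gripper_force: 9.8
```

Request:
{"method": "arm_command", "body": {"series": [[[0,0,0,0,0,0,-0.7],[0,0,0,0,0,0,-0.55],[0,0,0,0,0,0,-0.55],[0,0,0,0,0,0.3,-0.55],[0,0,0,0,0,0.6,-0.55],[0,0,0,0,0,0.8,-0.55],[0,0,0,0,0,0.9,-0.55],[0,0,0,0,0,0.9,-0.55]]]}}

```text
t: 19.22
tool_pos: [0.5588, -0.2994, 0.1009]
tool_rot: [3.141, -0.001, -0.08]
contact_force: [0.5, 0.2, -0.1]
finger_gap: 0.0196
gripper_force: 0.0
```

Request:
{"method": "arm_command", "body": {"series": [[[0,0,0,0,0,0.9,-0.55],[0,0,0,0,0,0.9,-0.55],[0,0,0,0,0.4,0.9,0.5],[0,0,0,0.3,0.95,0,1],[0,0,0,0.3,0.95,0,1],[0,0,0,0.3,0.95,0,1],[0,0,0,0.3,0.95,0,1],[0,0,0,0.3,0.95,0,1]]]}}

```text
t: 19.88
tool_pos: [0.5891, -0.1955, 0.1543]
tool_rot: [3.141, -0.001, -0.08]
contact_force: [0.1, 0.2, -0.1]
finger_gap: 0.0575
gripper_force: 0.0
```

```bash
python3 w.py w9 cup tray_two tall_tin short_tin; python3 - <<'E'
from h import *
a=cams.snapshot('side'); c=a['frame'][200:384,150:390]; cams.snapshot('top')
print([np.round(at(a,d['pixel'],.005),3) for l in('cup','tall_tin') for d in cams.mark_of(l,'side')[:1]])
save('c9.png',cv2.resize(c,(720,552),interpolation=cv2.INTER_CUBIC))
E
```

```text
19.93 [ 0.59   -0.1922  0.1543] [-3.141e+00 -1.000e-03 -7.800e-02]
cup [([186.0, 377.0], 0.64, [0.557, -0.321]), ([108.0, 36.0], 0.37, [0.661, 0.006])]
tray_two [([237.0, 368.0], 0.97, [0.501, -0.313])]
tall_tin [([275.0, 368.0], 0.83, [0.454, -0.313])]
short_tin [([12.0, 156.0], 0.92, [0.735, -0.121]), ([107.0, 34.0], 0.68, [0.663, 0.008]), ([188.0, 380.0], 0.6, [0.554, -0.324])]
[array([ 0.553, -0.324,  0.005]), array([ 0.453, -0.311,  0.005])]
```

View pics/c9.png

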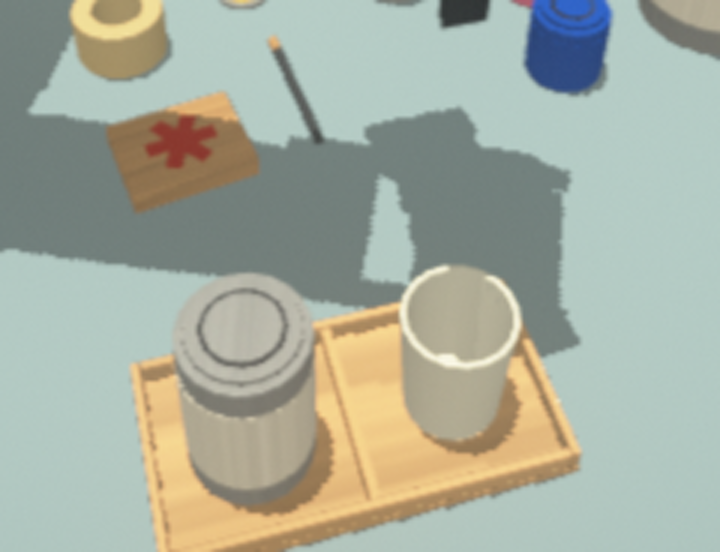

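Both items stand upright in tray_two and the sign is unmoved. Next is the short tin at (0.659, 0.006).

Request:
{"method": "arm_command", "body": {"series": [[[0,0,0,0.35,0.95,0,1],[0,0,0,0.35,0.95,0,1],[0,0,0,0.35,0.95,0,1],[0,0,0,0.35,0.95,0,1],[0,0,0,0.35,0.95,0,1],[0,0,0,0.35,0.95,0,1],[0,0,0,0.35,0.95,0,1],[0,0,0,0.35,0.95,0,1]]], "newtons": 25}}

```text
t: 21.0
tool_pos: [0.645, -0.0439, 0.1529]
tool_rot: [-3.142, 0.0, -0.081]
contact_force: [0.3, -0.5, -0.3]
finger_gap: 0.088
gripper_force: 0.0
```

Request:
{"method": "arm_command", "body": {"series": [[[0,0,0,0.35,0.95,0,1],[0,0,0,0.25,0.9,0,1],[0,0,0,0,0.3,0,1],[0,0,0,0,0,0,1]]]}}

```text
t: 21.33
tool_pos: [0.6567, -0.0005, 0.1527]
tool_rot: [-3.142, 0.0, -0.079]
contact_force: [-0.1, -0.0, 0.5]
finger_gap: 0.0882
gripper_force: 0.0
```

```bash
python3 w.py w10 short_tin block
```

```text
21.38 [ 0.6566 -0.0017  0.1529] [ 3.141  0.    -0.08 ]
short_tin [([59.0, 282.0], 0.86, [0.754, -0.034]), ([164.0, 246.0], 0.71, [0.659, 0.006]), ([60.0, 186.0], 0.63, [0.76, 0.052])]
block [([185.0, 119.0], 0.76, [0.647, 0.137])]
```

Request:
{"method": "arm_command", "body": {"series": [[[0,0,0,0.1,0.35,-0.5,1],[0,0,0,0,0,-0.9,1],[0,0,0,0,0,-0.9,1],[0,0,0,0,0,-0.9,1],[0,0,0,0,0,-0.9,1],[0,0,0,0,0,-0.9,1],[0,0,0,0,0,-0.8,1],[0,0,0,0,0,-0.6,1]]]}}

```text
t: 22.15
tool_pos: [0.6579, 0.0054, 0.0226]
tool_rot: [-3.141, 0.002, -0.081]
contact_force: [-0.3, -0.3, 0.2]
finger_gap: 0.088
gripper_force: 0.0
```

Request:
{"method": "arm_command", "body": {"series": [[[0,0,0,0,0,0,1],[0,0,0,0,0,0,0.3],[0,0,0,0,0,0,0.3],[0,0,0,0,0,0,-1],[0,0,0,0,0,0,-1],[0,0,0,0,0,0,-1]]]}}

```text
t: 22.65
tool_pos: [0.6591, 0.0056, 0.0256]
tool_rot: [3.141, -0.001, -0.08]
contact_force: [-0.3, 0.3, 0.6]
finger_gap: 0.0567
gripper_force: 0.0
```

Request:
{"method": "arm_command", "body": {"series": [[[0,0,0,0,0,0,-1],[0,0,0,0,0,0,-1],[0,0,0,0,0,0,-1]]]}}

```text
t: 22.9
tool_pos: [0.6588, 0.0057, 0.025]
tool_rot: [-3.142, -0.0, -0.08]
contact_force: [-0.1, 0.5, 1.0]
finger_gap: 0.0371
gripper_force: 0.0
```

The fingers missed again, so I freeze the jaw and look.

Request:
{"method": "arm_command", "body": {"series": [[[0,0,0,0,0,0,-0.3]]]}}

```text
t: 22.98
tool_pos: [0.6588, 0.0057, 0.0249]
tool_rot: [3.142, -0.0, -0.08]
contact_force: [0.5, -0.5, -0.3]
finger_gap: 0.0313
gripper_force: 0.0
```

```bash
python3 - <<'E'
from h import *
b=wrist(); o=observe(); print(o['t'],o['finger_gap'],o['gripper_force'],o['contact_force'])
print([(np.round(d['pixel']),d['confidence'],np.round(at(b,d['pixel'],0),3)) for d in cams.mark_of('short_tin','wrist')])
f=b['frame'].copy()
for z in(0,.055):
    cv2.polylines(f,[proj(b,np.c_[C*.026+[.659,.006],np.full(40,z)]).astype(np.int32)],True,(255,0,0),1)
a=cams.snapshot('side')['frame'][130:270,210:350]
save('c11.png',np.hstack([cv2.resize(x,(400,400),interpolation=cv2.INTER_CUBIC) for x in (a,f[130:330,160:360])]))
E
```

```text
23.0333 0.03057307196967913 0.0 [-0.05854252  0.14989311  0.44384669]
[(array([ 73., 458.]), 0.97, array([ 0.733, -0.117,  0.   ])), (array([209., 250.]), 0.96, array([0.66 , 0.007, 0.   ])), (array([ 48., 160.]), 0.84, array([0.76, 0.05, 0.  ])), (array([ 46., 313.]), 0.77, array([ 0.754, -0.036,  0.   ]))]
```

View pics/c11.png

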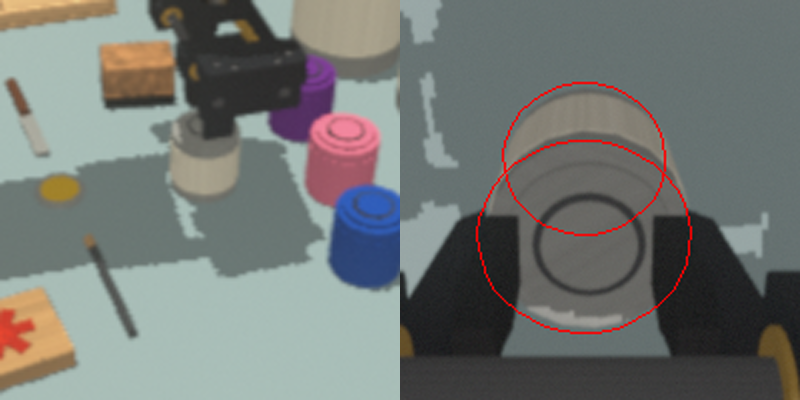

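The fingertips are above the lid although the TCP reads z = 0.025. I work out where the real tips are from both views.

```bash
python3 - <<'E'
from h import *
b=wrist(); s=cams.snapshot('side'); T=pose(); o=observe(); g=o['finger_gap']; print(g,T[:3,3])
# visible tip edges in the wrist picture: row ~237, inner edges
for r,c in((238,219),(238,486/2+243)): 
    pass
O=np.array(b['mount'])[:3,3]; M=np.array(b['mount'])[:3,:3]
for r in (236,238):
    d=M@np.array([0,-(r-b['cy'])/b['fy'],-1]); 
    print('wrist',[ (x,round((O+d*((x-O[0])/d[0]))[2],4)) for x in(.009,0,-.009)])
oo,d=ray(s,(177,285)); 
for y in(-.01,-.02,-.03): print('side',np.round(oo+d*(y-oo[1])/d[1],4))
E
```

```text
0.030637202099952347 [0.65877486 0.00566546 0.02491505]
wrist [(0.009, np.float64(-0.0321)), (0, np.float64(-0.0128)), (-0.009, np.float64(0.0066))]
wrist [(0.009, np.float64(-0.0343)), (0, np.float64(-0.0153)), (-0.009, np.float64(0.0038))]
side [ 0.6594 -0.01    0.0551]
side [ 0.6549 -0.02    0.0635]
side [ 0.6503 -0.03    0.0719]
```

Both views put the real fingertips about 33 mm above the reported TCP, which also explains the slip on the cup. I allow for that: open, go down to TCP about 0.002 (tips about 0.035), and grip.

Request:
{"method": "arm_command", "body": {"series": [[[0,0,0,0,0,0,1],[0,0,0,0,0,0,1],[0,0,0,0,0,0,1],[0,0,0,0,0,0,1],[0,0,0,0,0,-0.4,1],[0,0,0,0,0,-0.4,1],[0,0,0,0,0,-0.3,1],[0,0,0,0,0,0,1]]]}}

```text
t: 23.9
tool_pos: [0.6577, 0.0059, 0.0007]
tool_rot: [-3.141, 0.003, -0.08]
contact_force: [-0.5, -0.4, -0.1]
finger_gap: 0.0819
gripper_force: 0.0
```

Request:
{"method": "arm_command", "body": {"series": [[[0,0,0,0,0,0,0.3],[0,0,0,0,0,0,0.3],[0,0,0,0,0,0,-1],[0,0,0,0,0,0,-1],[0,0,0,0,0,0,-1],[0,0,0,0,0,0,-1]]]}}

```text
t: 24.4
tool_pos: [0.6589, 0.0056, 0.0032]
tool_rot: [3.141, -0.0, -0.08]
contact_force: [-0.7, -0.3, 1.8]
finger_gap: 0.0517
gripper_force: 25.0
```

Request:
{"method": "arm_command", "body": {"series": [[[0,0,0,0,0,0.5,-1],[0,0,0,0,0,0.9,-1],[0,0,0,0,0,0.9,-1],[0,0,0,0,0,0.9,-1],[0,0,0,0,0,0.9,-1],[0,0,0,-0.2,0.4,0.5,-1],[0,0,0,-0.4,0.9,0,-1],[0,0,0,-0.4,0.95,0,-1]]]}}

```text
t: 25.07
tool_pos: [0.6383, 0.0512, 0.0956]
tool_rot: [-3.141, -0.001, -0.081]
contact_force: [-0.8, 0.7, -2.3]
finger_gap: 0.0514
gripper_force: 25.0
```

Request:
{"method": "arm_command", "body": {"series": [[[0,0,0,-0.4,0.95,0,-1],[0,0,0,-0.4,0.95,0,-1],[0,0,0,-0.4,0.95,0,-1],[0,0,0,-0.4,0.95,0,-1],[0,0,0,-0.4,0.95,0,-1],[0,0,0,-0.4,0.95,0,-1],[0,0,0,-0.4,0.95,0,-1],[0,0,0,-0.4,0.95,0,-1]]]}}

```text
t: 25.73
tool_pos: [0.5735, 0.2041, 0.0949]
tool_rot: [-3.142, 0.001, -0.08]
contact_force: [0.2, 0.6, -1.9]
finger_gap: 0.0509
gripper_force: 25.0
```

Request:
{"method": "arm_command", "body": {"series": [[[0,0,0,-0.4,0.95,0,-1],[0,0,0,-0.4,0.95,0,-1],[0,0,0,-0.4,0.95,0,-1],[0,0,0,-0.2,0.5,0,-1],[0,0,0,0,0,0,-1],[0,0,0,0,0,0,-1]]]}}

```text
t: 26.23
tool_pos: [0.5466, 0.2696, 0.0949]
tool_rot: [3.141, 0.0, -0.079]
contact_force: [1.1, 0.2, -2.5]
finger_gap: 0.0513
gripper_force: 25.0
```

```bash
python3 w.py w12 tray_three tape block; python3 - <<'E'
from h import *
o=observe(); print(o['finger_gap'],o['gripper_force'],o['contact_force'])
s=wrist(); f=s['frame'].copy()
for z,col in((0,(255,0,0)),(.018,(0,0,255))):
    P=np.c_[pts('tray_three',(.525,.329,-.075,.018))[:4,:2],np.full(4,z)]
    cv2.polylines(f,[proj(s,P).astype(np.int32)],True,col,1)
save('w12b.png',f)
E
```

```text
26.28 [0.547  0.2691 0.0949] [ 3.141 -0.    -0.08 ]
tray_three [([213.0, 187.0], 0.91, [0.523, 0.329])]
tape []
block [([35.0, 423.0], 0.69, [0.649, 0.135])]
0.051357736571325606 24.99955505132675 [ 0.05172485 -0.4096825  -2.88008834]
```

View pics/w12b.png

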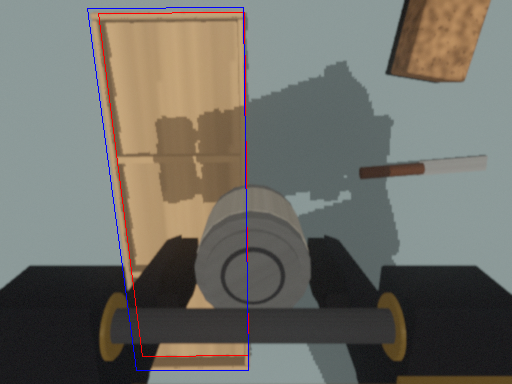

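The projected tray outline fits the picture to about 2 mm. I place the short tin in the middle pocket.

Request:
{"method": "arm_command", "body": {"series": [[[0,0,0,-0.4,0.9,0,-1],[0,0,0,-0.4,0.9,0,-1],[0,0,0,-0.4,0.9,0,-1],[0,0,0,0,0.25,-0.5,-1],[0,0,0,0,0,-0.8,-1],[0,0,0,0,0,-0.8,-1],[0,0,0,0,0,-0.8,-1],[0,0,0,0,0,-0.7,-1]]]}}

```text
t: 27.15
tool_pos: [0.5229, 0.3277, 0.0212]
tool_rot: [3.141, 0.001, -0.081]
contact_force: [-0.7, 0.4, -2.6]
finger_gap: 0.0515
gripper_force: 25.0
```

Request:
{"method": "arm_command", "body": {"series": [[[0,0,0,0,0,-0.3,-1],[0,0,0,0,0,-0.2,-1],[0,0,0,0,0,0,-1],[0,0,0,0,0,-0.1,-1],[0,0,0,0,0,0,-1]]]}}

```text
t: 27.57
tool_pos: [0.5232, 0.3287, 0.0114]
tool_rot: [-3.141, -0.001, -0.08]
contact_force: [0.7, 0.3, -2.1]
finger_gap: 0.0512
gripper_force: 25.0
```

Request:
{"method": "arm_command", "body": {"series": [[[0,0,0,0,0,-0.1,-1],[0,0,0,0,0,-0.06,-1],[0,0,0,0,0,0,-1]]]}}

```text
t: 27.82
tool_pos: [0.5231, 0.3288, 0.0082]
tool_rot: [-3.141, -0.001, -0.08]
contact_force: [-1.3, -0.8, 0.3]
finger_gap: 0.0514
gripper_force: 25.0
```

Request:
{"method": "arm_command", "body": {"series": [[[0,0,0,0,0,-0.05,-1],[0,0,0,0,0,0,-1]]]}}

```text
t: 27.98
tool_pos: [0.5231, 0.3288, 0.0081]
tool_rot: [-3.141, -0.001, -0.08]
contact_force: [-3.0, -2.0, 7.9]
finger_gap: 0.0513
gripper_force: 25.0
```

Request:
{"method": "arm_command", "body": {"series": [[[0,0,0,0,0,0,0.3],[0,0,0,0,0,0,0.7],[0,0,0,0,0,0,0.9],[0,0,0,0,0,0.5,1],[0,0,0,0,0,0.9,1],[0,0,0,0,0,0.9,1],[0,0,0,0,0,0.9,1],[0,0,0,0,0,0.9,1]]]}}

```text
t: 28.65
tool_pos: [0.5228, 0.3287, 0.0903]
tool_rot: [-3.141, -0.001, -0.08]
contact_force: [0.5, 0.4, 0.1]
finger_gap: 0.0886
gripper_force: 0.0
```

Request:
{"method": "arm_command", "body": {"series": [[[0,0,0,-0.1,-0.5,0.9,1],[0,0,0,-0.2,-0.95,0,1],[0,0,0,-0.2,-0.95,0,1],[0,0,0,-0.2,-0.95,0,1],[0,0,0,-0.2,-0.95,0,1],[0,0,0,-0.2,-0.95,0,1],[0,0,0,-0.2,-0.95,0,1],[0,0,0,-0.2,-0.95,0,1]]]}}

```text
t: 29.32
tool_pos: [0.4926, 0.1848, 0.1075]
tool_rot: [-3.141, -0.001, -0.08]
contact_force: [0.9, -0.2, -1.0]
finger_gap: 0.088
gripper_force: 0.0
```

Request:
{"method": "arm_command", "body": {"series": [[[0,0,0,-0.2,-0.95,0,1],[0,0,0,-0.2,-0.95,0,1],[0,0,0,-0.2,-0.95,0,1],[0,0,0,-0.2,-0.95,0,1],[0,0,0,-0.2,-0.95,0,1],[0,0,0,-0.2,-0.95,0,1],[0,0,0,-0.2,-0.95,0,1],[0,0,0,-0.2,-0.95,0,1]]]}}

```text
t: 29.98
tool_pos: [0.4607, 0.0328, 0.1074]
tool_rot: [3.142, -0.001, -0.08]
contact_force: [-0.0, -0.3, 0.1]
finger_gap: 0.0884
gripper_force: 0.0
```

Request:
{"method": "arm_command", "body": {"series": [[[0,0,0,-0.2,-0.95,0,1],[0,0,0,0,0,0,1],[0,0,0,0,0,0,1]]]}}

```text
t: 30.23
tool_pos: [0.457, 0.0144, 0.1073]
tool_rot: [-3.142, -0.001, -0.082]
contact_force: [0.2, 0.8, -0.9]
finger_gap: 0.0882
gripper_force: 0.0
```

```bash
python3 w.py w13 tape wet_sign; python3 - <<'E'
from h import *
S={n:cams.snapshot(n) for n in('top','side')}
for l,z in(('short_tin',.005),('block',0),('cup',.005),('tall_tin',.005),('wet_sign',0)):
  for n in S: print(l,n,[np.round(at(S[n],d['pixel'],z)[:2],3).tolist() for d in cams.mark_of(l,n)[:5]])
E
```

```text
30.28 [0.457  0.015  0.1072] [-3.141e+00 -1.000e-03 -8.100e-02]
tape [([182.0, 270.0], 0.59, [0.452, -0.001])]
wet_sign [([154.0, 396.0], 0.7, [0.467, -0.11])]
short_tin top [[0.526, 0.329], [0.724, -0.112], [0.762, 0.053], [0.76, -0.024]]
short_tin side [[0.746, 0.039], [0.725, -0.13]]
block top [[0.648, 0.127]]
block side [[0.648, 0.128]]
cup top [[0.552, -0.317]]
cup side [[0.556, -0.327]]
tall_tin top [[0.456, -0.317]]
tall_tin side [[0.456, -0.314]]
wet_sign top [[0.47, -0.107]]
wet_sign side [[0.469, -0.117]]
```

Request:
{"method": "arm_command", "body": {"series": [[[0,0,0,-0.25,-0.75,0,0.8],[0,0,0,0,0,0,0.8],[0,0,0,0,0,-0.6,0.8],[0,0,0,0,0,-0.9,0.8],[0,0,0,0,0,-0.9,0.8],[0,0,0,0,0,-0.9,0.8],[0,0,0,0,0,-0.9,0.8],[0,0,0,0,0,-0.9,0.8]]], "newtons": 15}}

```text
t: 31.65
tool_pos: [0.4519, -0.0, 0.0039]
tool_rot: [-3.142, -0.0, -0.081]
contact_force: [-0.2, -0.2, 1.0]
finger_gap: 0.0796
gripper_force: 0.0
```

Request:
{"method": "arm_command", "body": {"series": [[[0,0,0,0,0,-0.6,0.8],[0,0,0,0,0,-0.3,0.8],[0,0,0,0,0,0,0.8],[0,0,0,0,0,0,0.5],[0,0,0,0,0,0,-1],[0,0,0,0,0,0,-1],[0,0,0,0,0,0,-1]]]}}

```text
t: 32.23
tool_pos: [0.4523, -0.0004, -0.0126]
tool_rot: [3.141, -0.002, -0.08]
contact_force: [-0.1, 0.8, 4.0]
finger_gap: 0.0606
gripper_force: 15.0
```

Request:
{"method": "arm_command", "body": {"series": [[[0,0,0,0,0,0.5,-1],[0,0,0,0,0,0.9,-1],[0,0,0,0,0,0.9,-1],[0,0,0,0,0,0.9,-1],[0,0,0,0,0.4,0.6,-1],[0,0,0,-0.1,0.9,0,-1],[0,0,0,-0.1,0.95,0,-1],[0,0,0,-0.1,0.95,0,-1]]]}}

```text
t: 32.9
tool_pos: [0.4457, 0.0643, 0.0632]
tool_rot: [3.142, -0.001, -0.081]
contact_force: [0.0, 1.3, -0.9]
finger_gap: 0.0609
gripper_force: 15.0
```

Request:
{"method": "arm_command", "body": {"series": [[[0,0,0,-0.1,0.95,0,-1],[0,0,0,-0.1,0.95,0,-1],[0,0,0,-0.1,0.95,0,-1],[0,0,0,-0.1,0.95,0,-1],[0,0,0,-0.1,0.95,0,-1],[0,0,0,-0.1,0.95,0,-1],[0,0,0,-0.1,0.95,0,-1],[0,0,0,-0.1,0.95,0,-1]]]}}

```text
t: 33.57
tool_pos: [0.4295, 0.2167, 0.063]
tool_rot: [-3.141, -0.0, -0.08]
contact_force: [0.9, -0.1, -1.0]
finger_gap: 0.0602
gripper_force: 15.0
```

Request:
{"method": "arm_command", "body": {"series": [[[0,0,0,-0.1,0.95,0,-1],[0,0,0,-0.1,0.95,0,-1],[0,0,0,-0.1,0.95,0,-1],[0,0,0,-0.1,0.95,0,-1],[0,0,0,0,0.8,0,-1],[0,0,0,0,0.3,0,-1],[0,0,0,0,0,0,-1]]]}}

```text
t: 34.15
tool_pos: [0.4216, 0.3144, 0.0628]
tool_rot: [-3.141, -0.0, -0.079]
contact_force: [0.5, 0.0, -1.2]
finger_gap: 0.0606
gripper_force: 15.0
```

Request:
{"method": "arm_command", "body": {"series": [[[0,0,0,0,0.7,0,-1],[0,0,0,0,0.4,-0.3,-1],[0,0,0,0,0,-0.8,-1],[0,0,0,0,0,-0.8,-1],[0,0,0,0,0,-0.8,-1],[0,0,0,0,0,-0.5,-1],[0,0,0,0,0,-0.1,-1],[0,0,0,0,0,0,-1]]]}}

```text
t: 34.82
tool_pos: [0.4216, 0.3353, -0.0037]
tool_rot: [3.141, 0.001, -0.081]
contact_force: [-0.5, 0.5, -1.4]
finger_gap: 0.0606
gripper_force: 15.0
```

Request:
{"method": "arm_command", "body": {"series": [[[0,0,0,0,0,-0.1,-1],[0,0,0,0,0,0,-1]]]}}

```text
t: 34.98
tool_pos: [0.4221, 0.3358, -0.0048]
tool_rot: [-3.141, -0.001, -0.08]
contact_force: [0.4, 0.2, -0.8]
finger_gap: 0.0605
gripper_force: 15.0
```

Request:
{"method": "arm_command", "body": {"series": [[[0,0,0,0,0,-0.1,-1],[0,0,0,0,0,0,-1]]]}}

```text
t: 35.15
tool_pos: [0.4219, 0.3357, -0.0071]
tool_rot: [-3.141, -0.0, -0.08]
contact_force: [0.6, -0.9, -0.8]
finger_gap: 0.0609
gripper_force: 15.0
```

Request:
{"method": "arm_command", "body": {"series": [[[0,0,0,0,0,-0.05,-1],[0,0,0,0,0,0,-1]]]}}

```text
t: 35.32
tool_pos: [0.4219, 0.3358, -0.0076]
tool_rot: [-3.141, -0.001, -0.08]
contact_force: [-1.7, -1.4, 5.3]
finger_gap: 0.0608
gripper_force: 15.0
```

Request:
{"method": "arm_command", "body": {"series": [[[0,0,0,0,0,0,0.6],[0,0,0,0,0,0,0.8],[0,0,0,0,0,0,0.8],[0,0,0,0,0,0.5,0.8],[0,0,0,0,0,0.9,0.8],[0,0,0,0,0,0.9,0.8],[0,0,0,0,0,0.9,0.8],[0,0,0,0,0,0.9,0.8]]]}}

```text
t: 35.98
tool_pos: [0.4218, 0.3357, 0.0754]
tool_rot: [-3.141, -0.001, -0.08]
contact_force: [-0.9, 0.9, -0.5]
finger_gap: 0.0792
gripper_force: 0.0
```

Request:
{"method": "arm_command", "body": {"series": [[[0,0,-0.13,0.5,-0.4,0.9,0.8],[0,0,-0.13,0.94,-0.84,0.5,0.8],[0,0,-0.13,0.94,-0.84,0,0.8],[0,0,-0.13,0.94,-0.84,0,0.8],[0,0,-0.13,0.94,-0.84,0,0.8],[0,0,-0.13,0.94,-0.84,0,0.8],[0,0,-0.13,0.94,-0.84,0,0.8],[0,0,-0.13,0.94,-0.84,0,0.8]]]}}

```text
t: 36.65
tool_pos: [0.5642, 0.2091, 0.1025]
tool_rot: [-3.141, -0.001, -0.206]
contact_force: [-0.6, 0.8, 0.0]
finger_gap: 0.079
gripper_force: 0.0
```

Request:
{"method": "arm_command", "body": {"series": [[[0,0,-0.13,0.94,-0.84,0,0.8],[0,0,-0.13,0.94,-0.84,0,0.8],[0,0,-0.13,0.94,-0.84,0,0.8],[0,0,-0.13,0.4,-0.4,0,0.8],[0,0,0,0,0,0,0.8],[0,0,0,0,0,0,0.8]]]}}

```text
t: 37.15
tool_pos: [0.6273, 0.152, 0.1018]
tool_rot: [-3.141, 0.001, -0.267]
contact_force: [0.5, 0.3, 0.6]
finger_gap: 0.0794
gripper_force: 0.0
```

```bash
python3 w.py w14 block; python3 - <<'E'
from h import *
s=wrist(); m=cams.silhouettes('block','wrist')
r=fit('block',[(s,np.array(m[0]['mask'],np.float32))],(.648,.1345,-.267,.04)); print(r.x,r.fun)
E
```

```text
37.2 [0.6269 0.1526 0.1019] [-3.141e+00  1.000e-03 -2.660e-01]
block [([151.0, 264.0], 0.85, [0.648, 0.137])]
[ 0.64691221  0.13478075 -0.24028634  0.03183973] 0.028435885906219482
```

View pics/w14.png

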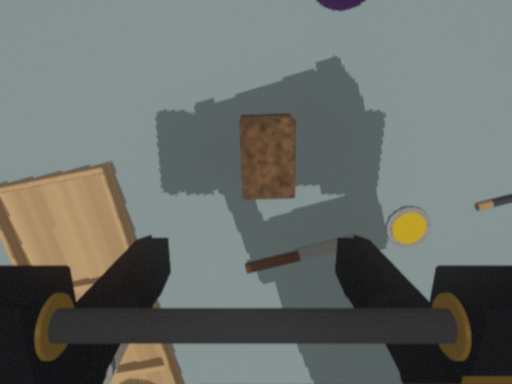

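The block is square to the gripper at pixel (155,268). I grasp it.

Request:
{"method": "arm_command", "body": {"series": [[[0,0,0.05,0.6,-0.5,0,0.8],[0,0,0.05,0.42,-0.38,-0.3,0.8],[0,0,0,0,0,-0.9,0.8],[0,0,0,0,0,-0.9,0.8],[0,0,0,0,0,-0.9,0.8],[0,0,0,0,0,-0.9,0.8],[0,0,0,0,0,-0.9,0.8],[0,0,0,0,0,-0.6,0.8]]], "newtons": 15}}

```text
t: 38.02
tool_pos: [0.6472, 0.1342, -0.0086]
tool_rot: [3.141, 0.002, -0.255]
contact_force: [-0.1, 0.3, -0.5]
finger_gap: 0.0792
gripper_force: 0.0
```

Request:
{"method": "arm_command", "body": {"series": [[[0,0,0,0,0,-0.4,0.8],[0,0,0,0,0,0,0.8],[0,0,0,0,0,0,0.1],[0,0,0,0,0,0,-1],[0,0,0,0,0,0,-1],[0,0,0,0,0,0,-1],[0,0,0,0,0,0,-1],[0,0,0,0,0,0,-1]]]}}

```text
t: 38.68
tool_pos: [0.6483, 0.1341, -0.0139]
tool_rot: [-3.141, -0.0, -0.255]
contact_force: [-0.7, 0.9, -0.7]
finger_gap: 0.0414
gripper_force: 0.0
```

Request:
{"method": "arm_command", "body": {"series": [[[0,0,0,0,0,0,-1],[0,0,0,0,0,0,-1]]]}}

```text
t: 38.85
tool_pos: [0.6483, 0.1341, -0.014]
tool_rot: [-3.141, -0.0, -0.255]
contact_force: [0.1, 1.0, 2.4]
finger_gap: 0.04
gripper_force: 15.0
```

Request:
{"method": "arm_command", "body": {"series": [[[0,0,0,0,0,0.5,-1],[0,0,0,0,0,0.9,-1],[0,0,0,0,0,0.9,-1],[0,0,0,0,0,0.9,-1],[0,0,0.15,0,0.4,0.6,-1],[0,0,0.15,-0.12,0.9,0,-1],[0,0,0.15,-0.12,0.9,0,-1],[0,0,0.15,-0.12,0.9,0,-1]]]}}

```text
t: 39.52
tool_pos: [0.641, 0.1967, 0.0627]
tool_rot: [-3.141, -0.001, -0.183]
contact_force: [-0.3, 0.3, -0.8]
finger_gap: 0.04
gripper_force: 15.0
```

Request:
{"method": "arm_command", "body": {"series": [[[0,0,0.15,-0.12,0.9,0,-1],[0,0,0.15,-0.12,0.9,0,-1],[0,0,0.15,-0.12,0.9,0,-1],[0,0,0.15,-0.12,0.9,0,-1],[0,0,0.15,-0.12,0.9,0,-1],[0,0,0.15,-0.12,0.9,0,-1],[0,0,0,-0.1,0.7,0,-1],[0,0,0,0,0,0,-1]]]}}

```text
t: 40.18
tool_pos: [0.6238, 0.3206, 0.062]
tool_rot: [-3.141, -0.0, -0.073]
contact_force: [-0.3, 0.2, -0.3]
finger_gap: 0.04
gripper_force: 15.0
```

Now lower from TCP 0.062 to about -0.009.

Request:
{"method": "arm_command", "body": {"series": [[[0,0,0,0,0,-0.6,-1],[0,0,0,0,0,-0.8,-1],[0,0,0,0,0,-0.8,-1],[0,0,0,0,0,-0.7,-1],[0,0,0,0,0,-0.4,-1],[0,0,0,0,0,0,-1]]]}}

```text
t: 40.68
tool_pos: [0.6237, 0.317, -0.0068]
tool_rot: [3.14, 0.003, -0.076]
contact_force: [-0.1, -0.4, -0.7]
finger_gap: 0.0399
gripper_force: 15.0
```

Request:
{"method": "arm_command", "body": {"series": [[[0,0,0,0,0,-0.1,-1],[0,0,0,0,0,-0.06,-1],[0,0,0,0,0,0,-1]]]}}

```text
t: 40.93
tool_pos: [0.6249, 0.3181, -0.0069]
tool_rot: [-3.141, -0.001, -0.075]
contact_force: [-0.7, 0.1, -0.1]
finger_gap: 0.0402
gripper_force: 15.0
```

Request:
{"method": "arm_command", "body": {"series": [[[0,0,0,0,0,-0.05,-1],[0,0,0,0,0,0,-1]]]}}

```text
t: 41.1
tool_pos: [0.6247, 0.3181, -0.0081]
tool_rot: [-3.141, -0.001, -0.075]
contact_force: [-0.7, -0.4, -1.1]
finger_gap: 0.0398
gripper_force: 15.0
```

Request:
{"method": "arm_command", "body": {"series": [[[0,0,0,0,0,-0.06,-1],[0,0,0,0,0,0,-1]]]}}

```text
t: 41.27
tool_pos: [0.6249, 0.3182, -0.009]
tool_rot: [-3.141, -0.001, -0.075]
contact_force: [-0.9, -1.0, 4.0]
finger_gap: 0.0404
gripper_force: 15.0
```

Request:
{"method": "arm_command", "body": {"series": [[[0,0,0,0,0,0,0.3],[0,0,0,0,0,0,0.5],[0,0,0,0,0,0,0.5],[0,0,0,0,0,0.4,0.5],[0,0,0,0,0,0.8,0.5],[0,0,0,0,0,0.9,0.5],[0,0,0,0,0,0.9,0.5],[0,0,0,0,0,0.9,0.5]]]}}

```text
t: 41.93
tool_pos: [0.6246, 0.3181, 0.0698]
tool_rot: [-3.141, -0.0, -0.075]
contact_force: [-0.7, -0.5, -0.3]
finger_gap: 0.0662
gripper_force: 0.0
```

Request:
{"method": "arm_command", "body": {"series": [[[0,0,0,0,0,0.9,0.5],[0,0,0,0,0,0.9,0.5],[0,0,0,-0.5,-0.5,0.9,0.5],[0,0,0,-0.9,-0.9,0.9,0.5],[0,0,0,-0.9,-0.9,0.9,0.5],[0,0,0,-0.9,-0.9,0.9,0.5],[0,0,0,-0.9,-0.9,0.9,0.5],[0,0,0,-0.9,-0.9,0.5,0.5]]]}}

```text
t: 42.6
tool_pos: [0.5241, 0.2174, 0.2069]
tool_rot: [-3.141, -0.003, -0.075]
contact_force: [0.2, -0.3, 1.1]
finger_gap: 0.0659
gripper_force: 0.0
```

Request:
{"method": "arm_command", "body": {"series": [[[0,0,0,-0.9,-0.9,0,0.5],[0,0,0,-0.9,-0.9,0,0.5],[0,0,0,-0.9,-0.9,0,0.5],[0,0,0,-0.6,-0.9,0,0.5],[0,0,0,0,-0.9,0,0.5],[0,0,0,0,-0.5,0,0.5],[0,0,0,0,0,0,0.5],[0,0,0,0,0,0,0.5]]]}}

```text
t: 43.27
tool_pos: [0.4589, 0.1182, 0.2046]
tool_rot: [-3.141, -0.0, -0.076]
contact_force: [0.6, -0.4, 0.5]
finger_gap: 0.0663
gripper_force: 0.0
```

```bash
python3 - <<'E'
from h import *
S={n:cams.snapshot(n) for n in('top','side')}; o=observe(); print(o['t'],o['tool_pos'])
for l,z in(('short_tin',.005),('tape',.005),('block',.005),('cup',.005),('tall_tin',.005),('wet_sign',0)):
  for n in S: print(l,n,[np.round(at(S[n],d['pixel'],z)[:2],3).tolist() for d in cams.mark_of(l,n)[:5]])
a,b=S['side']['frame'],S['top']['frame']
save('f.png',np.vstack([np.hstack([cv2.resize(a[60:200,110:310],(400,280)),cv2.resize(a[220:384,150:384],(400,280))]),np.hstack([cv2.resize(b[140:310,50:190],(400,320))[:, :],cv2.resize(b[180:310,250:412],(400,320))])]))
E
```

```text
43.3667 [0.45877027 0.11872019 0.20431598]
short_tin top [[0.732, -0.118], [0.522, 0.33], [0.751, -0.038], [0.763, 0.053], [0.51, -0.312]]
short_tin side [[0.523, 0.319], [0.727, -0.124], [0.757, -0.037], [0.755, 0.043]]
tape top [[0.419, 0.341]]
tape side [[0.427, 0.333]]
block top [[0.63, 0.313], [0.451, -0.315]]
block side [[0.615, 0.322]]
cup top [[0.556, -0.319]]
cup side [[0.557, -0.327]]
tall_tin top [[0.448, -0.316]]
tall_tin side [[0.454, -0.313]]
wet_sign top [[0.469, -0.112]]
wet_sign side [[0.471, -0.111], [0.526, 0.34]]
```

View pics/f.png

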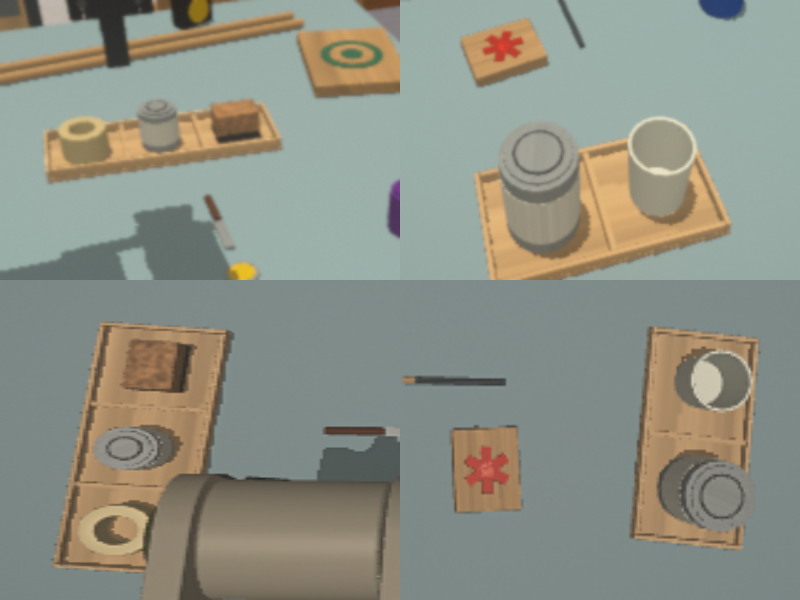

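All five things stand upright in their pockets, the sign is where it was, and the robot is clear.

```bash
python3 -c "
from workcell import order; print(order.hand_in())"
```

```text
the job is handed in; nothing more can be done
None
```

Both kits are made up and handed in: tall tin and cup in tray_two; tape, short tin (middle) and block in tray_three, all upright, the wet sign untouched, at about 43 s (the cup and short-tin grasps missed once, then were mended; no verdict was returned).

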